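# Release the ratchet clamp and take out the reel cap

## Task

The brown reel cap in the ratchet clamp is finished. Press the clamp's red key gently, only as far as it takes to lift the sprung pawl off the ratchet wheel, and keep it lifted until the jaw has backed fully off; then take the cap out and set it down (do not drop it) knob up in the middle of the black rubber pad. The key linkage is delicate, so never force it, and leave the other things where they are.

Things in the scene. Friction and masses are not known exactly. Their poses are not given: they have to be found in the camera images.
- clamp: Ratchet clamp fixed to the counter: grey base plate 290 x 110 x 12 mm, long axis its x (x=-125 to 165 mm of its frame). Origin on the counter under the plate, z up. All on its centre line y=0: sliding jaw at the -x end, cap nest centred at x=-38 (floor z=12, fixed steel vee 24 mm high on its +x side), ratchet wheel, pawl, and a cream key box at x=123 to 165 mm, 46 mm wide, top at z=93.
- jaw_lip (a point): Middle of the top of the sliding steel jaw's lip, 31 mm above the counter, 44 mm wide. While closed the lip hangs 8 mm over the cap's flange and keeps it down; it backs off 21 mm towards the clamp's -x.
- pawl: Dark steel rocker 90 x 10 mm above the toothed steel wheel (60 mm across, upright, axis along the clamp's y at x=55, z=48 mm), its nose pressed into the teeth by a spring; the red key lifts the nose. Origin at its pivot (clamp x=102, z=77 mm). It is spoilt if pushed with more than 16 N.
- key: Red round push key 28 mm across, standing up from the cream box at clamp x=142 mm; a sprung plunger that moves straight down. Origin: centre of the red disc's underside, 13 mm below its top. Light free play first (1 to 2 N), 1.5 to 11 mm long: it differs from day to day and cannot be seen. More than 16 N spoils the linkage. It springs back when let go and the pawl drops again.
- key_top (a point): Centre of the red key's top face, 123 mm above the counter when up. After the free play the pawl is picked up: the force jumps by 2 N or more and grows about 0.5 N per mm; the pawl clears the tooth about 3.5 mm after pick-up (the force then drops a little) and meets a hard stop about 4.7 mm after pick-up. Lifting it clear takes some 5 to 9 N, holding it a little less.
- ratchet (a joint): Turn of the ratchet wheel, rad: about 0 while the clamp is closed; with the pawl held clear the clamp's own spring turns it slowly to 2.1 (jaw fully back), in about 3 s. Jaw travel is 10 mm per rad. If the pawl drops early it stops at the next tooth (every 0.31 rad).
- cap_mid (a point): Brown bakelite reel cap to be freed, about 90 g: flange 60 mm across and 10 mm thick, on it a round knob 30 mm across and 30 mm high, 40 mm in all. The point is its centre line half-way up (20 mm above its underside); z up. Grip the knob from above, across the clamp's length.
- pad_top (a point): Centre of the top face of the squat black rubber foot pad, about 96 mm across, 14 mm high, fixed.
- spare_cap_mid (a point): A second, identical brown cap standing on the counter (bystander); point half-way up, 20 mm.
- shade_mid (a point): Frosted glass lamp shade standing open on its wide rim, 120 mm across at the foot, 56 mm at the top, 70 mm high (bystander); point 35 mm up.
- reel_mid (a point): Microfilm reel lying flat, 84 mm across, 22 mm high (bystander); point 11 mm up.
- driver_grip (a point): Handle of a screwdriver lying on the counter (bystander).
- tin_mid (a point): Closed aluminium tin 56 mm across, 60 mm high (bystander); point 30 mm up.
- focus_wheel: Chrome focus wheel, 68 mm across, on a grey block 90 x 90 x 50 mm, 85 mm high in all, fixed (bystander); origin under the block.
Things that resemble listed ones, but are neither listed nor needed, are in the scene too. Leave any green or yellow look-alike of the part that bears cap_mid alone. Of the things that look like the part that bears pad_top, take the one that is nearest to the robot's base at the start.

How it is judged:
By the outcome, as a careful person would: the job done as asked, in the order asked, and still so for the second after the job is handed in, with the robot touching nothing.
It also fails if it takes over 72 s, if anything falls off the work surface, if the arm or the gripper's body presses on something with over 40 N, if the wrist force passes 120 N, or if a joint passes its speed limit or range.

## Robot

A 7-joint arm with a two-finger parallel gripper is mounted at the origin on the work surface. World frame = base frame: x ahead of the robot, y to its left, z up, the work surface at z = 0. Lengths are in m, angles in rad, forces in N, time in s.
With the tool pointing down it reaches from about 0.4 to 0.875 m from the base axis. Payload 19.3 kg.
Tool frame: the origin (TCP) lies on the centre line of the jaws, within the pads' length; the fingertips stand 8 mm ahead of it and the grasp point (between the pads) lies 11 mm behind it (bot.tip_extent is the distance from the TCP to the fingertips, in m); x points along the fingers, y is the direction in which the jaws open and shut, and the axes are right-handed (so a half turn about x gives the same grasp; the last joint's range is limited). The gripper opens to 85 mm and grips with 20 to 120 N. Pads are 22 mm wide; open, the fingers measure 114 mm over their backs; the gripper's body (76 mm by 85 mm) begins 54 mm behind the grasp point. The pads swing forward as they close: fully open they stand 13 mm farther back than shut.
Start: joints at [-1.374, 0.521, -0.036, 1.599, 0.021, 1.021, -0.113], TCP at [0.165, 0.603, 0.239] pointing down, gripper open.
Joint ranges: [-2.91, 2.91], [-0.3, 2.13], [-1.5, 1.42], [0.17, 2.43], [-1.26, 4.41], [0.16, 1.93], [-2.52, 2.52]. Speed limits (rad/s): [1.89, 1.89, 2.39, 2.39, 3.01, 3.01, 3.01].

## Interface

Orientations are given as [roll, pitch, yaw] about the fixed x, y, z axes, in that order (R = Rz(yaw) Ry(pitch) Rx(roll)).
In Python, from workcell import sensors, imaging, order, bot gives the robot as it stands.
- The arm moves only by the tool arm_command, never from a script. Its argument "commands" is a list of rows, each an object of numbers: "dx", "dy", "dz": the shift along the tool's x, y, z in cm; "twist": the turn about the tool's x in rad. A call has 1 to 12 rows; each row is the pose to reach, as a shift and turn from the pose measured when the call began, along the tool's axes at that moment; what a row does not reach only later rows make up. A row lasts 1/12 s, in which the tool goes at most 41.7 mm and 7.16 degrees, less where a joint would pass 70% of its speed; a pose out of reach is approached as far as the arm can. A call with a gripper value outside its range is refused whole. "grip" is the closure, from -1 (fully open) to 1 (shut), set as the call begins (left out, the last holds). The fingers move at their own pace and stop on an object; "squeeze" is the grip in N (left out, the last holds). Time passes only in rows, so rows that repeat a pose let the fingers close. It gives the time, the measured TCP pose, the force and the opening at its end, in the units of the state.
- sensors.observe(): the state, without advancing time (a new reading comes with each control period).
- imaging.grab_frame(name): name is "scene" or "side" or "wrist"; returns the picture (384x512x3 uint8, red, green, blue); there is no depth.
- imaging.camera_info(name): a dict with "fx", "fy", "cx", "cy" (pixels), "origin" and "attitude" of the camera in the world. Camera axes: x right, y down, z forward; pixel columns grow to the right and rows downward; lengths in m; the calibration is good to about 2 mm. A picture is of the moment at which its call begins: read the wrist's pose just before it. camera_info takes no time and is no camera call; for the wrist camera it gives the pose at the moment of the call.
- order.job_done(): hands the job in, once; it reports no verdict.
The state is a dict: "clock": time; "qpos": joint angles; "qd": joint speeds; "joint_efforts": joint torques, N m; "position": TCP position; "tool_rot": TCP orientation; "force": force on the tool from outside, world axes, zero at the start; "moment": the same for the moment, N m; "grip_width": finger opening in m.
Only numpy, scipy, OpenCV 4.12 (cv2) and the standard library are available. Lean on these libraries where they do the work, as an engineer would, in place of code of your own. Each camera call takes 0.05 s, during which the arm holds its last target.

## Working session

There is one attempt and no reset: what is moved stays moved. The work goes in short steps, Python scripts to look and compute and a tool call to move; the robot and the scene stay as the last step left them, time stands still between calls to the robot, and variables do not carry over. Pictures are saved under pics/ and viewed, and the job is handed in when it is done.

Besides the shell and the picture viewer there is one more tool, called after ">>>" in YAML: its name, and indented under it one key for each argument. arm_command: Moves the arm, as the interface text tells. Its arguments: {"type":"object","properties":{"commands":{"type":"array"},"grip":{"type":"number"},"squeeze":{"type":"number"}},"required":["commands"]}

```bash
ls; mkdir -p pics
python3 - <<'E'
from workcell import sensors, imaging, order, bot
import cv2
s=sensors.observe()
print({k:s[k] for k in s})
for n in ["scene","side","wrist"]:
    i=imaging.camera_info(n);print(n,i)
    f=imaging.grab_frame(n)
    cv2.imwrite(f"pics/{n}0.png",f[:,:,::-1])
print([a for a in dir(bot) if a[0]!='_'])
E
```

```text
pics
{'clock': 0.0, 'qpos': array([-1.37422261,  0.52204096, -0.03633193,  1.59998732,  0.02118146,
        1.02108486, -0.1127882 ]), 'qd': array([ 1.21180705e-03, -3.73407476e-04,  1.71536904e-03,  7.42854720e-04,
       -1.70720282e-03,  4.50258822e-04, -2.09804060e-05]), 'joint_efforts': array([ 8.35201754e-04, -9.27099681e+01,  1.98067591e+00, -3.69935524e+01,
        1.80401676e-02,  8.22871778e-03,  1.65792602e-05]), 'position': array([0.16470562, 0.60257693, 0.23871629]), 'tool_rot': array([-1.51608914,  1.56966001, -1.78286717]), 'force': array([-0.13435951,  0.79383081,  0.0456429 ]), 'moment': array([-0.02731175, -0.01811066,  0.04526694]), 'grip_width': 0.08544404747678129}
scene {'fx': 382.7123292216893, 'fy': 382.7123292216893, 'cx': 252.60500700194743, 'cy': 189.30173444314747, 'origin': array([1.2777614 , 0.67895517, 0.78990477]), 'attitude': array([-2.16220304, -0.02335757,  2.32310994])}
side {'fx': 388.6380419435967, 'fy': 388.6380419435967, 'cx': 259.4115093815772, 'cy': 192.38535009585598, 'origin': array([ 0.21537616, -0.71470117,  0.77665368]), 'attitude': array([-2.2729247 ,  0.00235608, -0.45028124])}
wrist {'fx': 300.2766637100794, 'fy': 300.2766637100794, 'cx': 258.2503342495651, 'cy': 188.09723142569334, 'origin': array([0.1006446 , 0.61985206, 0.37371746]), 'attitude': array([2.87546645e+00, 1.71085552e-03, 1.30524501e+00])}
['IKError', 'tip_extent']
```

View pics/scene0.png

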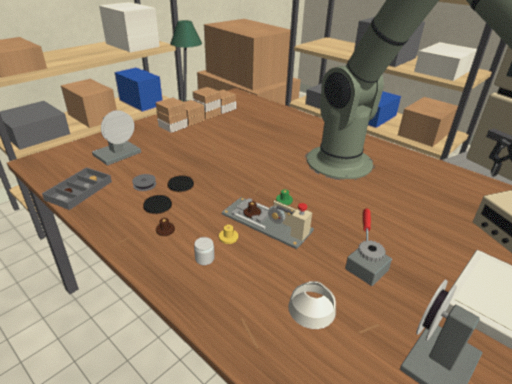

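View pics/side0.png

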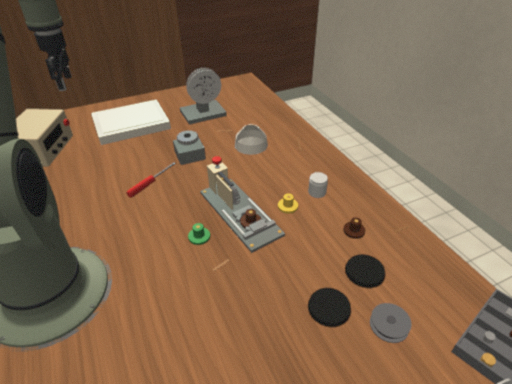

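View pics/wrist0.png

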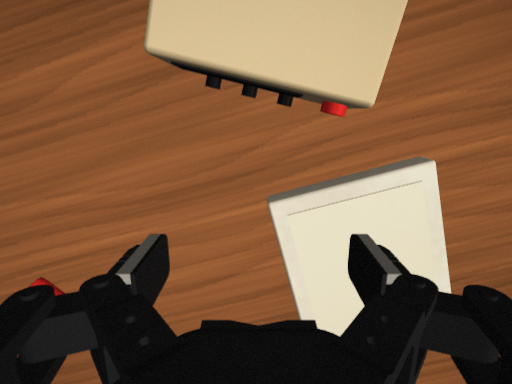

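The scene view shows the clamp at about (270,220), with its cap at (253,208) and the red key at (303,207). The spare brown cap is at (165,227), the yellow look-alike at (229,235) and the green one at (285,197). The two black pads are at (157,204) and (181,184), and the flat reel is at (144,182). Next I'll measure them.

```bash
cat > h.py <<'E'
import numpy as np, cv2
from scipy.spatial.transform import Rotation as Ro
from workcell import sensors, imaging
def rot(a): return Ro.from_euler('xyz',a).as_matrix()
def ray(info,uv):
    d=np.array([(uv[0]-info['cx'])/info['fx'],(uv[1]-info['cy'])/info['fy'],1.]); d=rot(info['attitude'])@d
    return np.array(info['origin']),d/np.linalg.norm(d)
def onz(info,uv,z):
    o,d=ray(info,uv); return o+d*(z-o[2])/d[2]
def tri(i1,u1,i2,u2):
    o1,d1=ray(i1,u1);o2,d2=ray(i2,u2)
    A=np.array([d1,-d2]).T; t=np.linalg.lstsq(A,o2-o1,rcond=None)[0]
    p,q=o1+d1*t[0],o2+d2*t[1]; return (p+q)/2,np.linalg.norm(p-q)
def proj(info,P):
    c=rot(info['attitude']).T@(np.asarray(P)-info['origin']); return np.array([info['fx']*c[0]/c[2]+info['cx'],info['fy']*c[1]/c[2]+info['cy']])
def blobs(mask,amin=15,roi=None):
    m=mask.astype(np.uint8)
    if roi: 
        k=np.zeros_like(m);k[roi[1]:roi[3],roi[0]:roi[2]]=1;m*=k
    n,l,s,c=cv2.connectedComponentsWithStats(m)
    return [(tuple(c[i].round(1)),s[i].tolist()) for i in range(1,n) if s[i][4]>=amin]
E
python3 - <<'E'
from h import *
for n in ["scene","side"]:
    im=cv2.imread(f"pics/{n}0.png"); hsv=cv2.cvtColor(im,cv2.COLOR_BGR2HSV); H,S,V=cv2.split(hsv)
    roi=(100,140,420,330) if n=="scene" else (100,80,440,350)
    info=imaging.camera_info(n)
    print(n,"red");
    for b in blobs(((H<6)|(H>174))&(S>190)&(V>120),10,roi): print(b, onz(info,b[0],0.117).round(4))
    print("black")
    for b in blobs((V<45)&(S<120),100,roi): print(b, onz(info,b[0],0.014).round(4))
    print("brown")
    for b in blobs((V<100)&(S>120)&(H<20),20,roi): print(b, onz(info,b[0],0.02).round(4))
ims=[]
im=cv2.imread("pics/scene0.png")[165:255,205:325]; cv2.imwrite("pics/sc_crop.png",cv2.resize(im,None,fx=6,fy=6,interpolation=cv2.INTER_CUBIC))
im=cv2.imread("pics/side0.png")[150:255,185:305]; cv2.imwrite("pics/si_crop.png",cv2.resize(im,None,fx=5,fy=5,interpolation=cv2.INTER_CUBIC))
E
```

```text
scene red
black
((np.float64(180.2), np.float64(183.2)), [169, 177, 24, 14, 265]) [ 0.5818 -0.3142  0.014 ]
((np.float64(156.8), np.float64(204.0)), [144, 196, 27, 17, 349]) [ 0.7186 -0.2667  0.014 ]
brown
((np.float64(251.6), np.float64(210.0)), [244, 202, 16, 15, 129]) [ 0.5212 -0.0091  0.02  ]
((np.float64(164.7), np.float64(228.0)), [156, 218, 19, 18, 225]) [ 0.7798 -0.1371  0.02  ]
((np.float64(139.9), np.float64(294.0)), [100, 254, 79, 76, 225]) [0.9799 0.0323 0.02  ]
side red
((np.float64(133.5), np.float64(188.8)), [131, 187, 6, 5, 13]) [0.2586 0.148  0.117 ]
black
((np.float64(365.0), np.float64(271.2)), [346, 256, 38, 31, 885]) [ 0.7086 -0.2845  0.014 ]
((np.float64(329.1), np.float64(307.3)), [309, 289, 41, 37, 1148]) [ 0.5729 -0.3314  0.014 ]
brown
((np.float64(133.9), np.float64(87.1)), [100, 80, 86, 22, 1062]) [0.4169 0.9875 0.02  ]
((np.float64(277.4), np.float64(83.9)), [261, 80, 33, 12, 151]) [1.0046 0.7362 0.02  ]
((np.float64(300.8), np.float64(82.3)), [294, 80, 16, 7, 48]) [1.1076 0.7044 0.02  ]
((np.float64(140.7), np.float64(189.2)), [133, 184, 16, 12, 20]) [0.2843 0.2633 0.02  ]
((np.float64(250.7), np.float64(217.4)), [244, 210, 16, 14, 90]) [0.5339 0.0044 0.02  ]
((np.float64(354.0), np.float64(229.2)), [344, 218, 21, 21, 287]) [ 0.7662 -0.1598  0.02  ]
```

View pics/sc_crop.png

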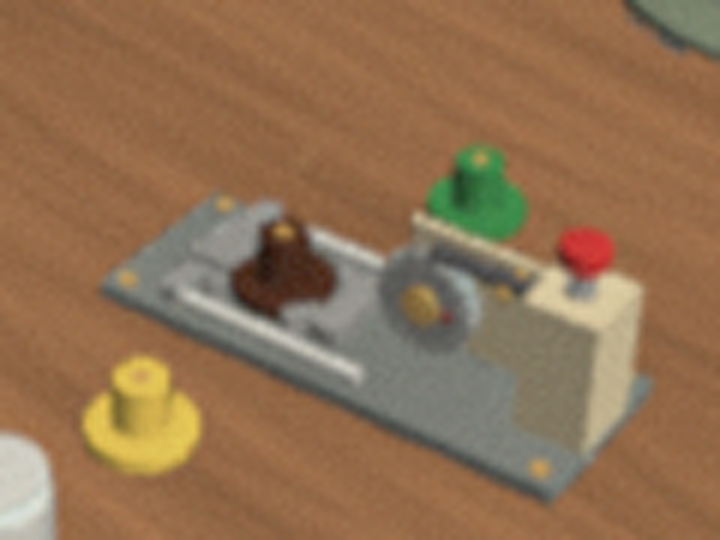

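View pics/si_crop.png

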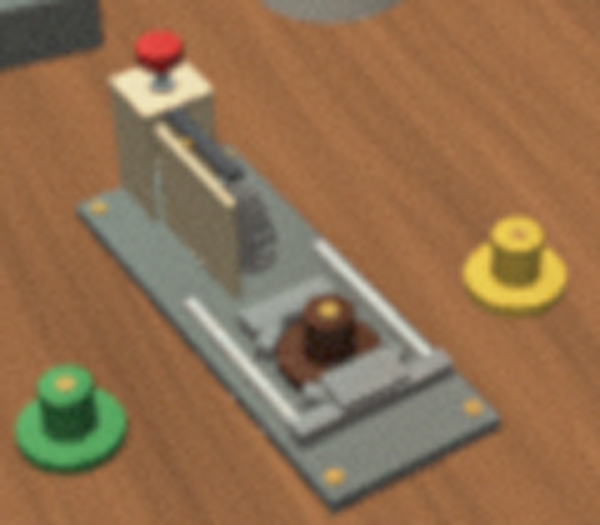

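Run:
```python
from h import *
a=imaging.camera_info("scene");b=imaging.camera_info("side")
f=lambda p,c,s:(p[0]/s+c[0],p[1]/s+c[1])
S=lambda x,y:f((x,y),(205-.5+.5/6,165-.5+.5/6),6); D=lambda x,y:f((x,y),(185,150),5)
for n,p,q,z in [("keytop",S(586,243),D(159,43),.123),("knobtop",S(284,230),D(329,309),.052),("screw near -x/+y? ",S(128,278),D(473,408),.012),("screw -x",S(225,204),D(334,476),.012),("screw +x",S(540,468),None,.012),("screw +x b",None,D(98,207),.012)]:
    r=[]
    if p: r.append(onz(a,p,z).round(4))
    if q: r.append(onz(b,q,z).round(4))
    if p and q: r.append(tri(a,p,b,q))
    print(n,*r)
print("pads",tri(a,(180.2,183.2),b,(329.1,307.3)),tri(a,(156.8,204),b,(365,271.2)))
print("spare",tri(a,(164.7,228),b,(354,229.2)))
```

```text
keytop [0.4989 0.1727 0.123 ] [0.5051 0.1726 0.123 ] (array([0.50330855, 0.17324981, 0.12439818]), np.float64(0.004570636562889497))
knobtop [ 0.5237 -0.0062  0.052 ] [ 0.5299 -0.0062  0.052 ] (array([ 0.52766358, -0.00572395,  0.05348837]), np.float64(0.004726816164291111))
screw near -x/+y?  [ 0.5779 -0.0739  0.012 ] [ 0.5846 -0.0729  0.012 ] (array([ 0.58189565, -0.07298642,  0.01409994]), np.float64(0.004759650225338245))
screw -x [ 0.4884 -0.0856  0.012 ] [ 0.4958 -0.0846  0.012 ] (array([ 0.49315649, -0.08447088,  0.01420751]), np.float64(0.005135557915815058))
screw +x [0.5408 0.1885 0.012 ]
screw +x b [0.4585 0.1775 0.012 ]
pads (array([ 0.57545379, -0.32616779,  0.00554954]), np.float64(0.0033485589976969166)) (array([ 0.71308524, -0.27873414,  0.00506972]), np.float64(0.0028054692379749237))
spare (array([ 0.77333704, -0.15053742,  0.00841863]), np.float64(0.0030061800423778384))
```

```bash
cat >> h.py <<'E'
def delta(target, yawdir=None):
    """cm shift along tool axes to world target; twist so that tool y lies along +-yawdir"""
    s=sensors.observe(); R=rot(s['tool_rot']); d=R.T@(np.asarray(target)-s['position'])*100
    tw=None
    if yawdir is not None:
        v=R.T@np.array([*yawdir,0.]); a=np.arctan2(v[2],v[1]); tw=(a+np.pi/2)%np.pi-np.pi/2
    return d.round(3),tw
E
python3 - <<'E'
from h import *
s=sensors.observe(); print(rot(s['tool_rot']).round(3), s['position'])
c=np.array([-.025,.179]);c/=np.linalg.norm(c); y=np.array([-c[1],c[0]])
print(c,y,delta([0.52,0.08,0.27],y))
i=imaging.camera_info('wrist');print(rot(i['attitude']).round(3),i['origin']-s['position'])
E
```

```text
[[-0.     0.264  0.965]
 [-0.001  0.965 -0.264]
 [-1.    -0.001  0.   ]] [0.16472426 0.60265573 0.23886217]
[-0.13832225  0.99038728] [-0.99038728 -0.13832225] (array([ -3.075, -41.054,  48.049]), np.float64(1.1652574402121436))
[[ 0.262  0.931  0.253]
 [ 0.965 -0.253 -0.07 ]
 [-0.002  0.263 -0.965]] [-0.0640729   0.01722203  0.13493326]
```

Run:
```python
from h import *
print(delta([0.512,0.12,0.27],[-.99,-.138]))
```

```text
(array([ -3.079, -37.406,  46.223]), np.float64(1.1655231325897728))
```

>>> arm_command:
  commands:
    - {"dx": -0.5, "dy": -2, "dz": 2.5, "twist": 0.07}
    - {"dx": -1, "dy": -4.5, "dz": 5.5, "twist": 0.15}
    - {"dx": -1.5, "dy": -7, "dz": 8.5, "twist": 0.22}
    - {"dx": -2, "dy": -9.5, "dz": 11.7, "twist": 0.3}
    - {"dx": -2.5, "dy": -12, "dz": 14.8, "twist": 0.38}
    - {"dx": -3, "dy": -14.5, "dz": 18, "twist": 0.46}
    - {"dx": -3.1, "dy": -17, "dz": 21, "twist": 0.54}
    - {"dx": -3.1, "dy": -19.5, "dz": 24, "twist": 0.62}
    - {"dx": -3.1, "dy": -22, "dz": 27.1, "twist": 0.7}
    - {"dx": -3.1, "dy": -24.5, "dz": 30.2, "twist": 0.78}
    - {"dx": -3.1, "dy": -27, "dz": 33.3, "twist": 0.86}
    - {"dx": -3.1, "dy": -29.5, "dz": 36.4, "twist": 0.94}

```text
clock: 1.15
position: [0.4388, 0.2204, 0.2703]
tool_rot: [-0.313, 1.57, -1.524]
force: [0.6, 0.4, 0.1]
grip_width: 0.0854
```

Run:
```python
from h import *
print(delta([0.512,0.12,0.27],[-.99,-.138]))
```

```text
(array([ 0.036,  3.314, 11.971]), np.float64(0.22167383059073043))
```

>>> arm_command:
  commands:
    - {"dy": 0.8, "dz": 3, "twist": 0.06}
    - {"dy": 1.7, "dz": 6, "twist": 0.12}
    - {"dy": 2.5, "dz": 9, "twist": 0.18}
    - {"dy": 3.1, "dz": 11, "twist": 0.21}
    - {"dy": 3.3, "dz": 12, "twist": 0.222}
    - {"dy": 3.3, "dz": 12, "twist": 0.222}
    - {"dy": 3.3, "dz": 12, "twist": 0.222}

```text
validation failed for argument at $.co...
```

Run:
```python
from h import *
import pickle
s=sensors.observe(); i=imaging.camera_info('wrist'); f=imaging.grab_frame('wrist')
cv2.imwrite('pics/w1.png',f[:,:,::-1]); pickle.dump((s,i),open('w1.pkl','wb')); print(s['position'],s['qpos'],s['force'],np.abs(s['qd']).max())
```

```text
[0.43879386 0.22035231 0.27030424] [-0.84206807  0.28113452  0.31694896  1.91938483 -0.10538427  0.95727204
 -0.11576672] [0.63393447 0.42264332 0.09186524] 0.6771194543556998
```

View pics/w1.png

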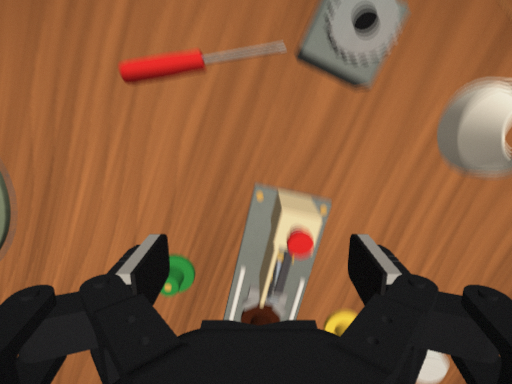

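The second call was refused, so this picture was taken early and is motion-blurred. The key shows at about (300,243), in front of the clamp. I'll resend with every key filled in.

>>> arm_command:
  commands:
    - {"dx": 0, "dy": 0.8, "dz": 3, "twist": 0.06}
    - {"dx": 0, "dy": 1.7, "dz": 6, "twist": 0.12}
    - {"dx": 0, "dy": 2.5, "dz": 9, "twist": 0.18}
    - {"dx": 0, "dy": 3.1, "dz": 11, "twist": 0.21}
    - {"dx": 0, "dy": 3.3, "dz": 12, "twist": 0.22}
    - {"dx": 0, "dy": 3.3, "dz": 12, "twist": 0.22}
    - {"dx": 0, "dy": 3.3, "dz": 12, "twist": 0.22}

```text
clock: 1.78
position: [0.5142, 0.1126, 0.2707]
tool_rot: [0.327, 1.568, -1.116]
force: [0.5, 1.1, 0.5]
grip_width: 0.0854
```

Run:
```python
from h import *
import pickle
s=sensors.observe(); i=imaging.camera_info('wrist'); f=imaging.grab_frame('wrist')
cv2.imwrite('pics/w2.png',f[:,:,::-1]); pickle.dump((s,i),open('w2.pkl','wb')); print(s['position'],s['qpos'],s['force'],np.abs(s['qd']).max())
```

```text
[0.51420435 0.1125592  0.27072086] [-0.64522694  0.35084709  0.41176389  1.83859351 -0.16227806  0.98489824
 -0.03852076] [0.47061797 1.0631199  0.51899113] 0.023402909436899006
```

View pics/w2.png

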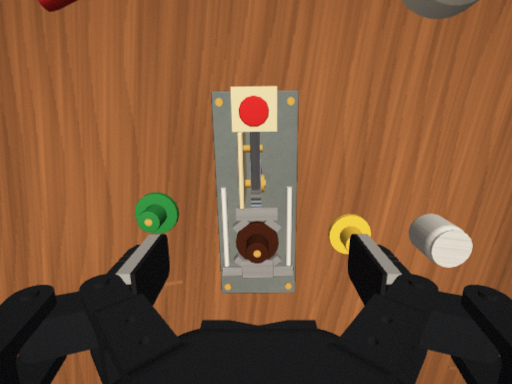

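The wrist view shows the whole clamp from above: key disc (254,111), cap knob (257,252), plate screws (219,102), (291,100), (227,287) and (289,286). Possible confusions for the cap are green (157,213), yellow (350,234) and the loose brown spare at scene (165,227). The cap I want is the brown one held in the nest at (257,245).

Run:
```python
from h import *
import pickle
s,i=pickle.load(open('w2.pkl','rb'))
im=cv2.imread('pics/w2.png');H,S,V=cv2.split(cv2.cvtColor(im,cv2.COLOR_BGR2HSV))
red=blobs(((H<6)|(H>174))&(S>180)&(V>120),50,(220,80,290,140)); print(red)
k=onz(i,red[0][0],.123)
scr=blobs((H>10)&(H<25)&(S>110)&(V>120),8,(210,90,300,165))+blobs((H>10)&(H<25)&(S>100)&(V>120),8,(215,240,300,295)); print(scr)
kn=[b for b in scr if 245<b[0][0]<270 and b[0][1]>240]
print('key',k)
if kn: print('knob',onz(i,kn[0][0],.052))
br=blobs((V<110)&(S>100)&(H<20),50,(225,215,295,275)); print(br, [onz(i,b[0],.03) for b in br])
for u in [(219,102),(291,100.5),(227.5,287),(289,286)]: print(onz(i,u,.012).round(4))
cv2.imwrite('pics/w2c.png',cv2.resize(im[80:300,200:310],None,fx=2.7,fy=2.7,interpolation=cv2.INTER_CUBIC))
R=rot(s['tool_rot']);print(R.round(4))
```

```text
[((np.float64(253.3), np.float64(110.8)), [239, 96, 29, 30, 675])]
[((np.float64(211.9), np.float64(132.4)), [210, 90, 20, 75, 229]), ((np.float64(298.5), np.float64(131.7)), [297, 90, 3, 75, 146]), ((np.float64(290.5), np.float64(100.6)), [287, 97, 8, 8, 53]), ((np.float64(218.6), np.float64(101.7)), [215, 98, 8, 8, 53]), ((np.float64(246.1), np.float64(147.7)), [243, 144, 8, 8, 52]), ((np.float64(260.5), np.float64(147.6)), [259, 145, 4, 7, 22]), ((np.float64(255.2), np.float64(273.9)), [215, 240, 85, 55, 713]), ((np.float64(256.6), np.float64(253.4)), [253, 250, 8, 8, 52]), ((np.float64(227.3), np.float64(286.2)), [224, 283, 7, 7, 38]), ((np.float64(288.0), np.float64(285.6)), [285, 283, 7, 7, 39])]
key [0.50195333 0.17295044 0.123     ]
knob [ 0.52946699 -0.03597646  0.052     ]
[((np.float64(256.8), np.float64(241.4)), [236, 222, 42, 41, 1253])] [array([5.26847455e-01, 5.04356787e-04, 3.00000000e-02])]
[0.4563 0.1759 0.012 ]
[0.546  0.1893 0.012 ]
[ 0.4938 -0.0874  0.012 ]
[ 0.5848 -0.074   0.012 ]
[[ 0.0013  0.9919  0.127 ]
 [-0.0027  0.127  -0.9919]
 [-1.      0.001   0.0029]]
```

View pics/w2c.png

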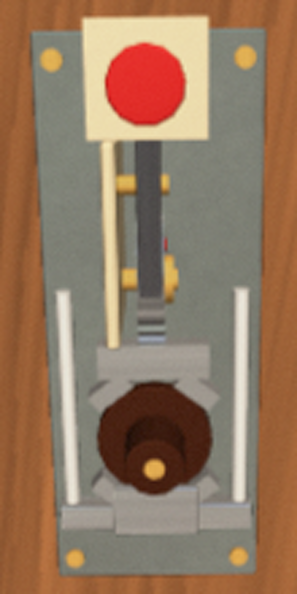

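Run:
```python
from h import *
import pickle
s,i=pickle.load(open('w2.pkl','rb'))
print(onz(i,(256.6,253.4),.052), delta([.502,.1727,.16],[.990,.140]),delta([.502,.1727,.14]))
```

```text
[ 0.52750544 -0.00597565  0.052     ] (array([11.062, -0.437, -6.089]), np.float64(-0.012056566865275231)) (array([13.062, -0.439, -6.094]), None)
```

>>> arm_command:
  commands:
    - {"dx": 1, "dy": -0.1, "dz": -1.5, "twist": 0}
    - {"dx": 3, "dy": -0.2, "dz": -4, "twist": 0}
    - {"dx": 6, "dy": -0.4, "dz": -5.5, "twist": 0}
    - {"dx": 8.5, "dy": -0.44, "dz": -6.1, "twist": 0}
    - {"dx": 10.5, "dy": -0.44, "dz": -6.1, "twist": 0}
    - {"dx": 11.0, "dy": -0.44, "dz": -6.1, "twist": 0}
    - {"dx": 11.0, "dy": -0.44, "dz": -6.1, "twist": 0}
    - {"dx": 11.0, "dy": -0.44, "dz": -6.1, "twist": 0}
    - {"dx": 11.0, "dy": -0.44, "dz": -6.1, "twist": 0}
  grip: 1
  squeeze: 20

```text
clock: 2.58
position: [0.5024, 0.1732, 0.1619]
tool_rot: [0.939, 1.568, -0.503]
force: [-0.2, 0.1, -0.1]
grip_width: -0.0001
```

Run:
```python
from h import *
for n in ['scene','side']:
    f=imaging.grab_frame(n)
    c=f[165:265,205:335] if n=='scene' else f[110:260,160:310]
    cv2.imwrite(f'pics/{n}3.png',cv2.resize(c[:,:,::-1],None,fx=4,fy=4,interpolation=cv2.INTER_CUBIC))
    s=sensors.observe(); print(s['clock'],s['force'],s['position'],s['grip_width'])
print(delta([.502,.1727,.14]))
```

```text
2.6333 [-0.3602174   0.18077183  0.362339  ] [0.5024801  0.17312912 0.16186609] -6.91263017976472e-05
2.6833 [ 0.18891123  0.28769094 -0.14286577] [0.50245343 0.17308401 0.16177457] 9.861537686119267e-05
(array([ 2.177, -0.056,  0.028]), None)
```

View pics/side3.png

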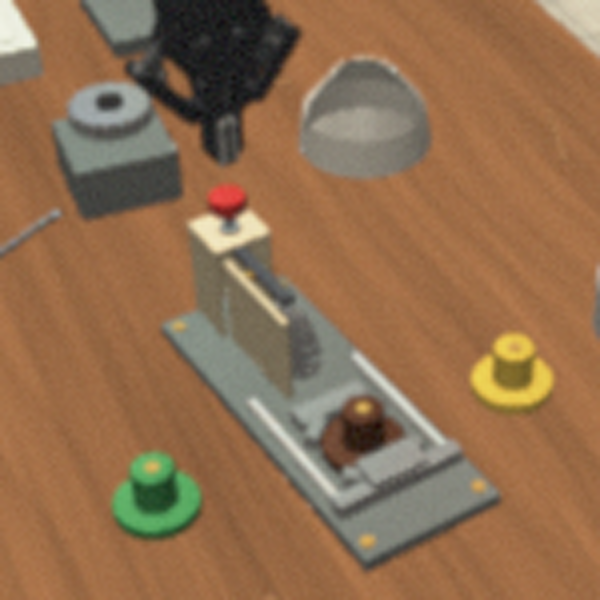

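View pics/scene3.png

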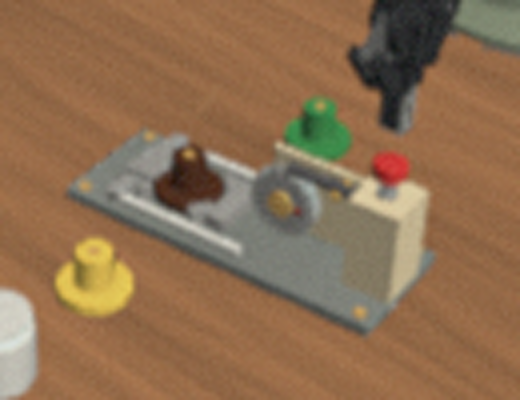

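Both side views show the shut fingertips just above the red key and centred on it: side crop (225,160) over (227,198), and scene crop (398,130) over (390,165). Now I'll descend and feel for contact.

>>> arm_command:
  commands:
    - {"dx": 0.8, "dy": 0, "dz": 0, "twist": 0}
    - {"dx": 1.6, "dy": -0.05, "dz": 0, "twist": 0}
    - {"dx": 2.2, "dy": -0.05, "dz": 0, "twist": 0}
    - {"dx": 2.6, "dy": -0.05, "dz": 0, "twist": 0}
    - {"dx": 2.75, "dy": -0.05, "dz": 0, "twist": 0}
    - {"dx": 2.75, "dy": -0.05, "dz": 0, "twist": 0}
    - {"dx": 2.75, "dy": -0.05, "dz": 0, "twist": 0}

```text
clock: 3.27
position: [0.5021, 0.1729, 0.1342]
tool_rot: [0.929, 1.568, -0.514]
force: [-0.6, 0.1, -0.1]
grip_width: 0.0004
```

>>> arm_command:
  commands:
    - {"dx": 0.1, "dy": 0, "dz": 0, "twist": 0}
    - {"dx": 0.2, "dy": 0, "dz": 0, "twist": 0}
    - {"dx": 0.3, "dy": 0, "dz": 0, "twist": 0}
    - {"dx": 0.35, "dy": 0, "dz": 0, "twist": 0}
    - {"dx": 0.35, "dy": 0, "dz": 0, "twist": 0}

```text
clock: 3.68
position: [0.5021, 0.1729, 0.1307]
tool_rot: [0.96, 1.568, -0.483]
force: [0.7, 0.6, 1.5]
grip_width: -0.0003
```

>>> arm_command:
  commands:
    - {"dx": 0.05, "dy": 0, "dz": 0, "twist": 0}
    - {"dx": 0.1, "dy": 0, "dz": 0, "twist": 0}
    - {"dx": 0.1, "dy": 0, "dz": 0, "twist": 0}

```text
clock: 3.93
position: [0.5022, 0.1729, 0.1297]
tool_rot: [0.977, 1.567, -0.466]
force: [0.4, 0.6, 1.4]
grip_width: 0.0
```

>>> arm_command:
  commands:
    - {"dx": 0.05, "dy": 0, "dz": 0, "twist": 0}
    - {"dx": 0.1, "dy": 0, "dz": 0, "twist": 0}
    - {"dx": 0.1, "dy": 0, "dz": 0, "twist": 0}

```text
clock: 4.18
position: [0.5022, 0.173, 0.1288]
tool_rot: [1.028, 1.568, -0.415]
force: [-2.5, -0.5, 7.1]
grip_width: 0.0
```

>>> arm_command:
  commands:
    - {"dx": 0, "dy": 0, "dz": 0, "twist": 0}

```text
clock: 4.27
position: [0.5022, 0.173, 0.129]
tool_rot: [1.066, 1.568, -0.377]
force: [-1.6, -0.5, 3.2]
grip_width: 0.0002
```

>>> arm_command:
  commands:
    - {"dx": 0.03, "dy": 0, "dz": 0, "twist": 0}
    - {"dx": 0.05, "dy": 0, "dz": 0, "twist": 0}
    - {"dx": 0.05, "dy": 0, "dz": 0, "twist": 0}

```text
clock: 4.52
position: [0.5022, 0.173, 0.1287]
tool_rot: [1.119, 1.568, -0.324]
force: [-2.4, -0.3, 7.8]
grip_width: -0.0
```

>>> arm_command:
  commands:
    - {"dx": 0.03, "dy": 0, "dz": 0, "twist": 0}
    - {"dx": 0.06, "dy": 0, "dz": 0, "twist": 0}
    - {"dx": 0.06, "dy": 0, "dz": 0, "twist": 0}

```text
clock: 4.77
position: [0.5022, 0.1729, 0.1283]
tool_rot: [1.17, 1.568, -0.273]
force: [-2.2, 0.1, 9.5]
grip_width: -0.0002
```

Run:
```python
from h import *
for n in ['scene','side']:
    f=imaging.grab_frame(n)
    c=f[165:265,205:335] if n=='scene' else f[110:260,160:310]
    cv2.imwrite(f'pics/{n}4.png',cv2.resize(c[:,:,::-1],None,fx=4,fy=4,interpolation=cv2.INTER_CUBIC))
    s=sensors.observe(); print(s['clock'],s['force'],s['moment'],s['position'],s['grip_width'])
```

```text
4.8167 [-1.65974576 -0.28792027  9.05240339] [-0.08083918  0.5593817  -0.0118653 ] [0.5022018  0.17294122 0.12832422] 0.0002517137457288796
4.8667 [-2.95898578 -0.51239998  8.14302971] [-0.11078906  0.57290115  0.01573986] [0.50223273 0.17294369 0.12835055] -2.5880352931788476e-05
```

View pics/side4.png

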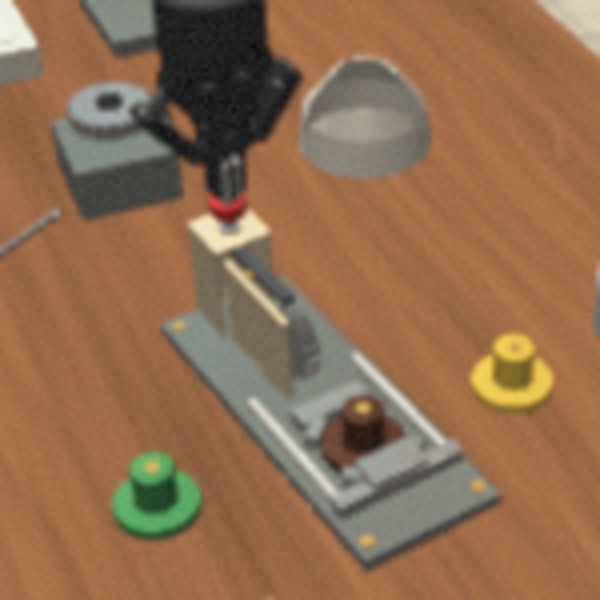

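View pics/scene4.png

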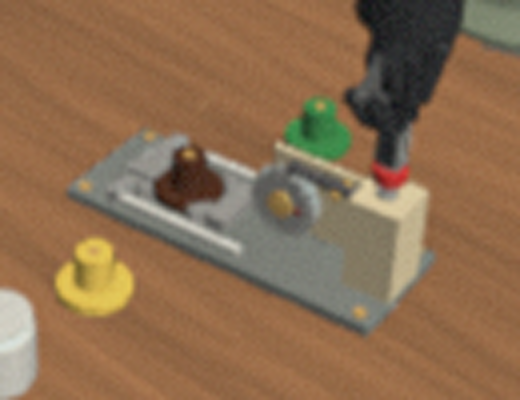

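The fingers sit on the key at side (228,200). The jaw is still closed and the force reads about 8.5 ±0.7 N. I'll go on in small steps.

>>> arm_command:
  commands:
    - {"dx": 0.02, "dy": 0, "dz": 0, "twist": 0}
    - {"dx": 0.04, "dy": 0, "dz": 0, "twist": 0}
    - {"dx": 0.05, "dy": 0, "dz": 0, "twist": 0}
    - {"dx": 0.05, "dy": 0, "dz": 0, "twist": 0}

```text
clock: 5.2
position: [0.5022, 0.1729, 0.1281]
tool_rot: [1.219, 1.568, -0.224]
force: [-2.2, -0.8, 8.7]
grip_width: -0.0
```

>>> arm_command:
  commands:
    - {"dx": 0.03, "dy": 0, "dz": 0, "twist": 0}
    - {"dx": 0.06, "dy": 0, "dz": 0, "twist": 0}
    - {"dx": 0.08, "dy": 0, "dz": 0, "twist": 0}
    - {"dx": 0.08, "dy": 0, "dz": 0, "twist": 0}

```text
clock: 5.53
position: [0.5022, 0.173, 0.1275]
tool_rot: [1.279, 1.568, -0.164]
force: [-1.8, -0.9, 7.0]
grip_width: -0.0001
```

>>> arm_command:
  commands:
    - {"dx": 0.03, "dy": 0, "dz": 0, "twist": 0}
    - {"dx": 0.06, "dy": 0, "dz": 0, "twist": 0}
    - {"dx": 0.09, "dy": 0, "dz": 0, "twist": 0}
    - {"dx": 0.1, "dy": 0, "dz": 0, "twist": 0}

```text
clock: 5.87
position: [0.5022, 0.173, 0.1267]
tool_rot: [1.338, 1.568, -0.105]
force: [-1.9, -0.9, 10.0]
grip_width: -0.0003
```

Run:
```python
from h import *
for n in ['scene','side']:
    f=imaging.grab_frame(n)
    c=f[165:265,205:335] if n=='scene' else f[110:260,160:310]
    cv2.imwrite(f'pics/{n}5.png',cv2.resize(c[:,:,::-1],None,fx=4,fy=4,interpolation=cv2.INTER_CUBIC))
    s=sensors.observe(); print(s['clock'],s['force'],s['position'])
```

```text
5.9167 [-2.80828711 -1.00959575  9.90542728] [0.50222593 0.17294142 0.12670119]
5.9667 [-1.8378753  -0.87387644 10.79517586] [0.50221998 0.17295743 0.12670344]
```

View pics/scene5.png

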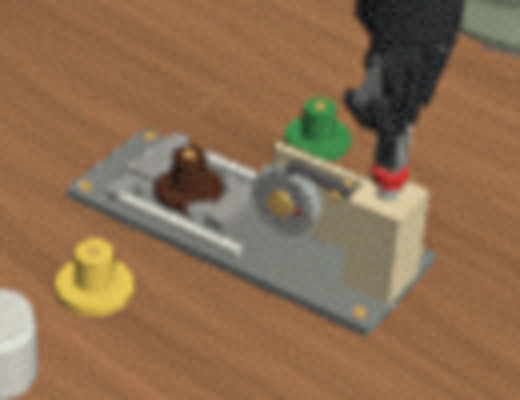

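>>> arm_command:
  commands:
    - {"dx": 0.03, "dy": 0, "dz": 0, "twist": 0}
    - {"dx": 0.06, "dy": 0, "dz": 0, "twist": 0}
    - {"dx": 0.08, "dy": 0, "dz": 0, "twist": 0}
    - {"dx": 0.08, "dy": 0, "dz": 0, "twist": 0}

```text
clock: 6.3
position: [0.5022, 0.1729, 0.126]
tool_rot: [1.354, 1.568, -0.089]
force: [-1.0, 0.4, 5.0]
grip_width: -0.0002
```

The force dropped from 10 to 5 N, so the pawl is clear. I'll hold here and watch the jaw.

>>> arm_command:
  commands:
    - {"dx": 0.03, "dy": 0, "dz": 0, "twist": 0}
    - {"dx": 0.04, "dy": 0, "dz": 0, "twist": 0}
    - {"dx": 0.04, "dy": 0, "dz": 0, "twist": 0}
    - {"dx": 0.04, "dy": 0, "dz": 0, "twist": 0}

```text
clock: 6.63
position: [0.5022, 0.173, 0.1257]
tool_rot: [1.388, 1.568, -0.055]
force: [-1.3, -0.8, 5.7]
grip_width: 0.0004
```

Run:
```python
from h import *
f=imaging.grab_frame('side')
c=f[110:260,160:310]
cv2.imwrite('pics/side6.png',cv2.resize(c[:,:,::-1],None,fx=4,fy=4,interpolation=cv2.INTER_CUBIC))
s=sensors.observe(); print(s['clock'],s['force'],s['position'])
```

```text
6.6833 [-1.80556225 -0.07003014  6.26439905] [0.50220113 0.17295135 0.12567323]
```

View pics/side6.png

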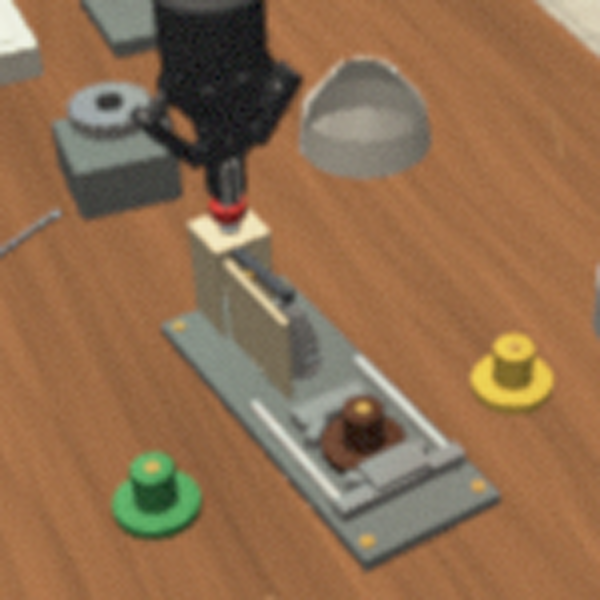

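>>> arm_command:
  commands:
    - {"dx": 0.03, "dy": 0, "dz": 0, "twist": 0}
    - {"dx": 0.03, "dy": 0, "dz": 0, "twist": 0}
    - {"dx": 0.03, "dy": 0, "dz": 0, "twist": 0}
    - {"dx": 0.03, "dy": 0, "dz": 0, "twist": 0}
    - {"dx": 0.03, "dy": 0, "dz": 0, "twist": 0}
    - {"dx": 0.03, "dy": 0, "dz": 0, "twist": 0}
    - {"dx": 0.03, "dy": 0, "dz": 0, "twist": 0}
    - {"dx": 0.03, "dy": 0, "dz": 0, "twist": 0}
    - {"dx": 0.03, "dy": 0, "dz": 0, "twist": 0}
    - {"dx": 0.03, "dy": 0, "dz": 0, "twist": 0}
    - {"dx": 0.03, "dy": 0, "dz": 0, "twist": 0}
    - {"dx": 0.03, "dy": 0, "dz": 0, "twist": 0}

```text
clock: 7.68
position: [0.5022, 0.1729, 0.1254]
tool_rot: [1.392, 1.568, -0.051]
force: [-1.7, -0.4, 5.8]
grip_width: -0.0
```

Run:
```python
from h import *
f=imaging.grab_frame('side')
c=f[110:260,160:310]
cv2.imwrite('pics/side7.png',cv2.resize(c[:,:,::-1],None,fx=4,fy=4,interpolation=cv2.INTER_CUBIC))
s=sensors.observe(); print(s['clock'],s['force'],s['position'])
```

```text
7.7333 [-1.84622246 -0.86161228  5.9539134 ] [0.50221356 0.1729446  0.12547092]
```

View pics/side7.png

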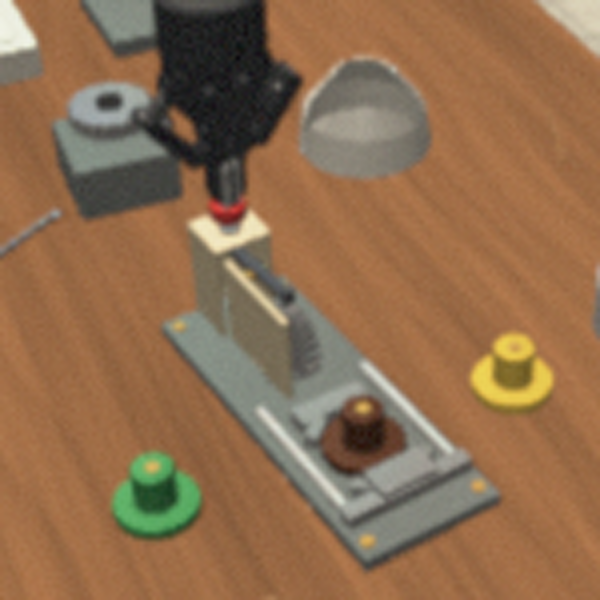

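The jaw is backing off: the lip has moved from the cap to about (405,475). I'll keep holding.

>>> arm_command:
  commands:
    - {"dx": 0.02, "dy": 0, "dz": 0, "twist": 0}
    - {"dx": 0.02, "dy": 0, "dz": 0, "twist": 0}
    - {"dx": 0.02, "dy": 0, "dz": 0, "twist": 0}
    - {"dx": 0.02, "dy": 0, "dz": 0, "twist": 0}
    - {"dx": 0.02, "dy": 0, "dz": 0, "twist": 0}
    - {"dx": 0.02, "dy": 0, "dz": 0, "twist": 0}
    - {"dx": 0.02, "dy": 0, "dz": 0, "twist": 0}
    - {"dx": 0.02, "dy": 0, "dz": 0, "twist": 0}
    - {"dx": 0.02, "dy": 0, "dz": 0, "twist": 0}
    - {"dx": 0.02, "dy": 0, "dz": 0, "twist": 0}
    - {"dx": 0.02, "dy": 0, "dz": 0, "twist": 0}
    - {"dx": 0.02, "dy": 0, "dz": 0, "twist": 0}

```text
clock: 8.73
position: [0.5022, 0.1729, 0.1253]
tool_rot: [1.418, 1.568, -0.025]
force: [-1.4, -0.3, 6.5]
grip_width: -0.0001
```

>>> arm_command:
  commands:
    - {"dx": 0.02, "dy": 0, "dz": 0, "twist": 0}
    - {"dx": 0.02, "dy": 0, "dz": 0, "twist": 0}
    - {"dx": 0.02, "dy": 0, "dz": 0, "twist": 0}
    - {"dx": 0.02, "dy": 0, "dz": 0, "twist": 0}
    - {"dx": 0.02, "dy": 0, "dz": 0, "twist": 0}
    - {"dx": 0.02, "dy": 0, "dz": 0, "twist": 0}
    - {"dx": 0.02, "dy": 0, "dz": 0, "twist": 0}
    - {"dx": 0.02, "dy": 0, "dz": 0, "twist": 0}
    - {"dx": 0.02, "dy": 0, "dz": 0, "twist": 0}
    - {"dx": 0.02, "dy": 0, "dz": 0, "twist": 0}
    - {"dx": 0.02, "dy": 0, "dz": 0, "twist": 0}
    - {"dx": 0.02, "dy": 0, "dz": 0, "twist": 0}

```text
clock: 9.73
position: [0.5022, 0.1729, 0.1252]
tool_rot: [1.437, 1.568, -0.007]
force: [-1.9, -1.0, 6.3]
grip_width: 0.0
```

Run:
```python
from h import *
f=imaging.grab_frame('side')
cv2.imwrite('pics/side8raw.png',f[:,:,::-1])
c=f[110:260,160:310]
cv2.imwrite('pics/side8.png',cv2.resize(c[:,:,::-1],None,fx=4,fy=4,interpolation=cv2.INTER_CUBIC))
s=sensors.observe(); print(s['clock'],s['force'],s['position'])
```

```text
9.7833 [-2.38237128 -0.39605098  5.92942401] [0.50219226 0.17291411 0.12524429]
```

View pics/side8.png

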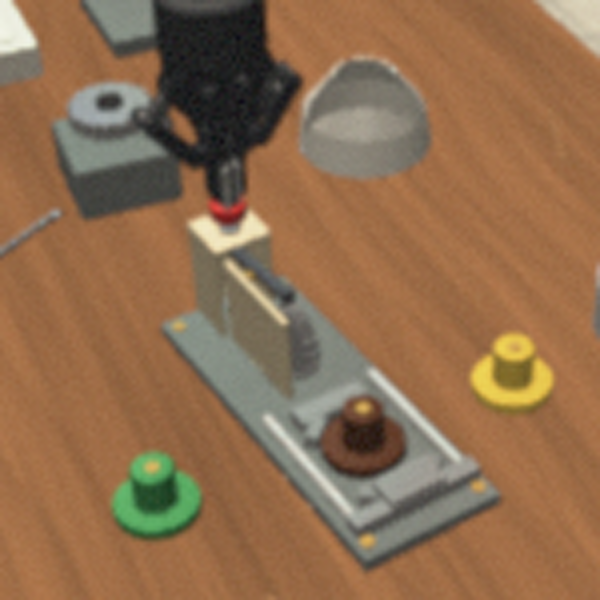

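The cap's flange is now fully visible and the jaw is at about (415,490). I'll hold until it stops moving.

>>> arm_command:
  commands:
    - {"dx": 0.02, "dy": 0, "dz": 0, "twist": 0}
    - {"dx": 0.02, "dy": 0, "dz": 0, "twist": 0}
    - {"dx": 0.02, "dy": 0, "dz": 0, "twist": 0}
    - {"dx": 0.02, "dy": 0, "dz": 0, "twist": 0}
    - {"dx": 0.02, "dy": 0, "dz": 0, "twist": 0}
    - {"dx": 0.02, "dy": 0, "dz": 0, "twist": 0}
    - {"dx": 0.02, "dy": 0, "dz": 0, "twist": 0}
    - {"dx": 0.02, "dy": 0, "dz": 0, "twist": 0}
    - {"dx": 0.02, "dy": 0, "dz": 0, "twist": 0}
    - {"dx": 0.02, "dy": 0, "dz": 0, "twist": 0}
    - {"dx": 0.02, "dy": 0, "dz": 0, "twist": 0}
    - {"dx": 0.02, "dy": 0, "dz": 0, "twist": 0}

```text
clock: 10.78
position: [0.5022, 0.1729, 0.1251]
tool_rot: [1.447, 1.568, 0.004]
force: [-0.9, -0.4, 5.8]
grip_width: 0.0002
```

Run:
```python
from h import *
f=imaging.grab_frame('side')
cv2.imwrite('pics/side9raw.png',f[:,:,::-1])
a=cv2.imread('pics/side8raw.png')[200:260,230:310];c=f[200:260,230:310,::-1]
cv2.imwrite('pics/side9.png',np.hstack([cv2.resize(x,None,fx=5,fy=5,interpolation=cv2.INTER_CUBIC) for x in (a,c)]))
s=sensors.observe(); print(s['clock'],s['force'],s['position'])
```

```text
10.8333 [-2.06484371  0.22392237  6.60637631] [0.50221509 0.17296223 0.1251306 ]
```

View pics/side9.png

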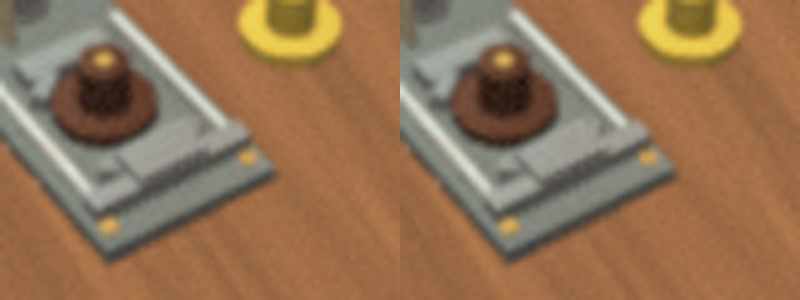

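>>> arm_command:
  commands:
    - {"dx": 0.02, "dy": 0, "dz": 0, "twist": 0}
    - {"dx": 0.02, "dy": 0, "dz": 0, "twist": 0}
    - {"dx": 0.02, "dy": 0, "dz": 0, "twist": 0}
    - {"dx": 0.02, "dy": 0, "dz": 0, "twist": 0}
    - {"dx": 0.02, "dy": 0, "dz": 0, "twist": 0}
    - {"dx": 0.02, "dy": 0, "dz": 0, "twist": 0}
    - {"dx": 0.02, "dy": 0, "dz": 0, "twist": 0}
    - {"dx": 0.02, "dy": 0, "dz": 0, "twist": 0}
    - {"dx": 0.02, "dy": 0, "dz": 0, "twist": 0}
    - {"dx": 0.02, "dy": 0, "dz": 0, "twist": 0}
    - {"dx": 0.02, "dy": 0, "dz": 0, "twist": 0}
    - {"dx": 0.02, "dy": 0, "dz": 0, "twist": 0}

```text
clock: 11.83
position: [0.5022, 0.1729, 0.125]
tool_rot: [1.483, 1.568, 0.04]
force: [-2.5, -0.1, 6.8]
grip_width: 0.0003
```

Run:
```python
from h import *
f=imaging.grab_frame('side')[:,:,::-1].copy()
cv2.imwrite('pics/side10raw.png',f)
R=[cv2.GaussianBlur(cv2.imread(f'pics/side{k}raw.png'),(3,3),0).astype(float) for k in (8,9,10)]
w=(slice(222,245),slice(245,285)); q=(slice(255,290),slice(180,240))
for a,b in ((0,1),(1,2)): print(np.abs(R[a]-R[b])[w].mean(), np.abs(R[a]-R[b])[q].mean())
s=sensors.observe(); print(s['clock'],s['force'],s['position'])
a=cv2.imread('pics/side0.png')[200:260,230:310];c=f[200:260,230:310]
cv2.imwrite('pics/side10.png',np.hstack([cv2.resize(x,None,fx=5,fy=5,interpolation=cv2.INTER_CUBIC) for x in (a,c)]))
```

```text
0.744927536231884 0.7566666666666667
0.7286231884057971 0.7403174603174603
11.8833 [-1.68698239 -0.18142305  6.23316681] [0.50222122 0.1729513  0.12503805]
```

View pics/side10.png

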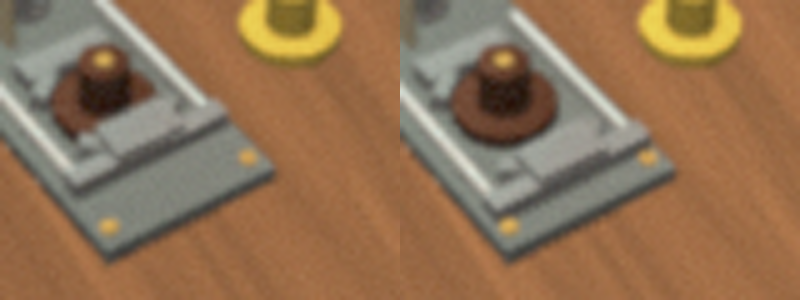

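Run:
```python
from h import *
i=imaging.camera_info('side')
g=lambda x,y:onz(i,(230+x/5,200+y/5),.025)
for a,b in (((228,105),(250,130)),((76,188),(95,212))): print(np.linalg.norm(g(*a)-g(*b)))
print(delta([.5277,-.006,.20],[.990,.142]), delta([.502,.173,.2]))
```

```text
0.022445655945073383
0.019910126298732733
(array([-7.49 ,  0.272, 18.076]), np.float64(-0.014784164848883563)) (array([-7.496e+00,  3.000e-03, -6.000e-03]), None)
```

The jaw has travelled about 21 mm and is still, so it is fully back. I'll lift off the key and move over the cap.

>>> arm_command:
  commands:
    - {"dx": -0.3, "dy": 0, "dz": 0, "twist": 0}
    - {"dx": -1, "dy": 0, "dz": 0, "twist": 0}
    - {"dx": -3, "dy": 0, "dz": 0.5, "twist": 0}
    - {"dx": -5.5, "dy": 0, "dz": 3, "twist": 0}
    - {"dx": -7, "dy": 0.1, "dz": 6, "twist": -0.01}
    - {"dx": -7.5, "dy": 0.2, "dz": 9.5, "twist": -0.015}
    - {"dx": -7.5, "dy": 0.27, "dz": 13, "twist": -0.015}
    - {"dx": -7.5, "dy": 0.27, "dz": 16, "twist": -0.015}
    - {"dx": -7.5, "dy": 0.27, "dz": 17.8, "twist": -0.015}
    - {"dx": -7.5, "dy": 0.27, "dz": 18.1, "twist": -0.015}
    - {"dx": -7.5, "dy": 0.27, "dz": 18.1, "twist": -0.015}
    - {"dx": -7.5, "dy": 0.27, "dz": 18.1, "twist": -0.015}

```text
clock: 12.88
position: [0.5276, -0.0055, 0.2002]
tool_rot: [1.593, 1.568, 0.165]
force: [0.0, -0.6, 0.2]
grip_width: -0.0
```

Run:
```python
from h import *
print(delta([.5277,-.006,.10],[.990,.142]), delta([.5277,-.006,.034]))
```

```text
(array([10.024, -0.03 ,  0.047]), np.float64(0.000571008208205992)) (array([16.624, -0.05 ,  0.047]), None)
```

>>> arm_command:
  commands:
    - {"dx": 1, "dy": 0, "dz": 0, "twist": 0}
    - {"dx": 3, "dy": 0, "dz": 0, "twist": 0}
    - {"dx": 5.5, "dy": 0, "dz": 0, "twist": 0}
    - {"dx": 8, "dy": 0, "dz": 0, "twist": 0}
    - {"dx": 9.5, "dy": -0.03, "dz": 0.05, "twist": 0}
    - {"dx": 10, "dy": -0.03, "dz": 0.05, "twist": 0}
    - {"dx": 10, "dy": -0.03, "dz": 0.05, "twist": 0}
    - {"dx": 10, "dy": -0.03, "dz": 0.05, "twist": 0}
  grip: -0.4

```text
clock: 13.55
position: [0.5278, -0.0055, 0.1005]
tool_rot: [1.603, 1.568, 0.176]
force: [0.1, -1.3, 0.6]
grip_width: 0.06
```

Run:
```python
from h import *
for n in ['scene','side','wrist']:
    f=imaging.grab_frame(n)[:,:,::-1]
    c={'scene':f[150:260,200:330],'side':f[120:260,170:310],'wrist':f}[n]
    k={'scene':4,'side':4,'wrist':1}[n]
    cv2.imwrite(f'pics/{n}11.png',cv2.resize(c,None,fx=k,fy=k,interpolation=cv2.INTER_CUBIC))
s=sensors.observe();print(s['grip_width'])
print(delta([.5277,-.006,.034],[.990,.142]))
```

```text
0.059435748926148516
(array([ 6.721, -0.093,  0.017]), np.float64(0.0009340367005676864))
```

View pics/scene11.png

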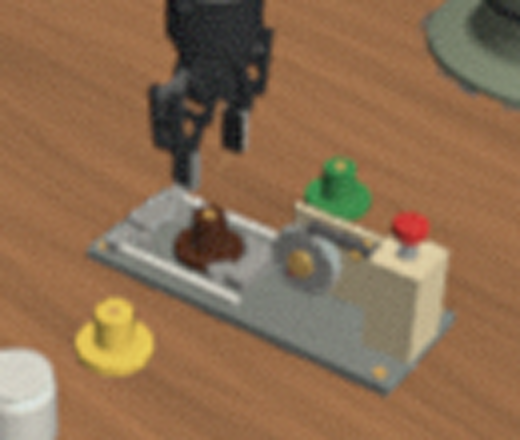

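View pics/side11.png

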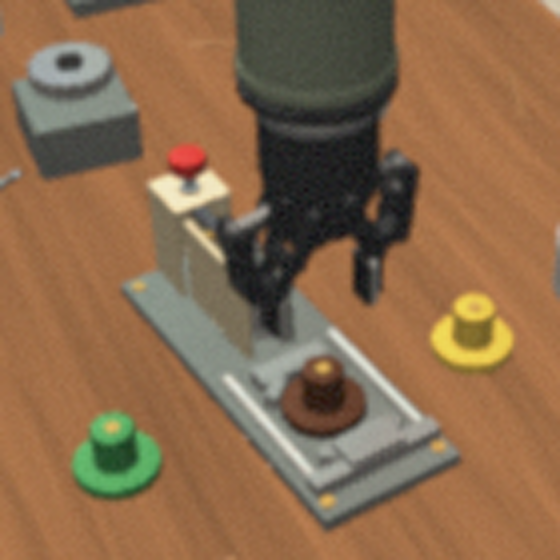

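View pics/wrist11.png

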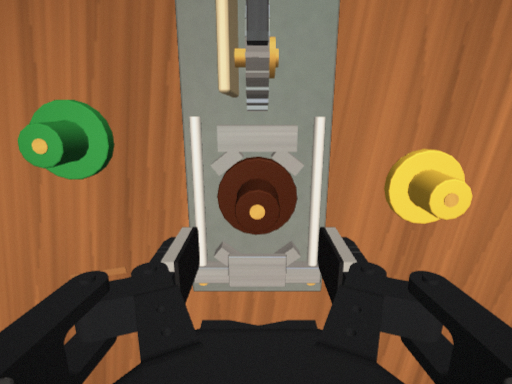

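The gripper is above the cap. The knob dot is at wrist (257,212), midway between fingers that span 175 to 345, and the jaw is clear of the flange. I'll check the position from this closer view.

Run:
```python
from h import *
i=imaging.camera_info('wrist'); im=cv2.imread('pics/wrist11.png');H,S,V=cv2.split(cv2.cvtColor(im,cv2.COLOR_BGR2HSV))
b=blobs((H>10)&(H<25)&(S>110)&(V>120),20,(240,195,275,225));print(b,onz(i,b[0][0],.052))
b=blobs((V<110)&(S>100)&(H<20),50,(212,150,302,240));print(b,onz(i,b[0][0],.022))
```

```text
[((np.float64(256.7), np.float64(211.6)), [249, 204, 16, 16, 203])] [ 0.52750917 -0.00591038  0.052     ]
[((np.float64(256.8), np.float64(194.6)), [218, 157, 79, 77, 4542])] [ 0.52718959 -0.00331192  0.022     ]
```

>>> arm_command:
  commands:
    - {"dx": 1, "dy": -0.05, "dz": 0, "twist": 0}
    - {"dx": 2.5, "dy": -0.07, "dz": 0, "twist": 0}
    - {"dx": 4, "dy": -0.09, "dz": 0, "twist": 0}
    - {"dx": 5, "dy": -0.09, "dz": 0.02, "twist": 0}
    - {"dx": 5.8, "dy": -0.09, "dz": 0.02, "twist": 0}
    - {"dx": 6.3, "dy": -0.09, "dz": 0.02, "twist": 0}
    - {"dx": 6.6, "dy": -0.09, "dz": 0.02, "twist": 0}
    - {"dx": 6.7, "dy": -0.09, "dz": 0.02, "twist": 0}
    - {"dx": 6.7, "dy": -0.09, "dz": 0.02, "twist": 0}
    - {"dx": 6.7, "dy": -0.09, "dz": 0.02, "twist": 0}

```text
clock: 14.53
position: [0.528, -0.006, 0.0346]
tool_rot: [1.583, 1.565, 0.155]
force: [-0.2, 0.9, 0.1]
grip_width: 0.0595
```

>>> arm_command:
  commands:
    - {"dx": 0, "dy": 0, "dz": 0, "twist": 0}
    - {"dx": 0, "dy": 0, "dz": 0, "twist": 0}
    - {"dx": 0, "dy": 0, "dz": 0, "twist": 0}
    - {"dx": 0, "dy": 0, "dz": 0, "twist": 0}
    - {"dx": 0, "dy": 0, "dz": 0, "twist": 0}
    - {"dx": 0, "dy": 0, "dz": 0, "twist": 0}
  grip: 1
  squeeze: 25

```text
clock: 15.03
position: [0.5282, -0.006, 0.035]
tool_rot: [1.601, 1.565, 0.173]
force: [-1.9, 0.1, 5.9]
grip_width: 0.0295
```

The grip width is 29.5 mm, which fits the 30 mm knob. I'll lift gently.

>>> arm_command:
  commands:
    - {"dx": -0.15, "dy": 0, "dz": 0, "twist": 0}
    - {"dx": -0.4, "dy": 0, "dz": 0, "twist": 0}
    - {"dx": -0.8, "dy": 0, "dz": 0, "twist": 0}
    - {"dx": -1.2, "dy": 0, "dz": 0, "twist": 0}
    - {"dx": -1.2, "dy": 0, "dz": 0, "twist": 0}

```text
clock: 15.45
position: [0.5285, -0.006, 0.0479]
tool_rot: [1.582, 1.564, 0.155]
force: [-0.1, 0.1, -1.4]
grip_width: 0.0293
```

Run:
```python
from h import *
s=sensors.observe();print(s['position'],s['force'],s['moment'],rot(s['tool_rot'])[:,0])
f=imaging.grab_frame('side')[:,:,::-1]
cv2.imwrite('pics/side12.png',cv2.resize(f[120:260,170:310],None,fx=4,fy=4,interpolation=cv2.INTER_CUBIC))
print(delta([.56,-.18,.16]))
```

```text
[ 0.52849333 -0.00599721  0.04788892] [-0.11546622  0.05196607 -1.36809492] [-0.04868751 -0.04728045  0.03394867] [ 0.0068372   0.00106668 -0.99997606]
(array([-11.243,   0.713,  17.681]), None)
```

View pics/side12.png

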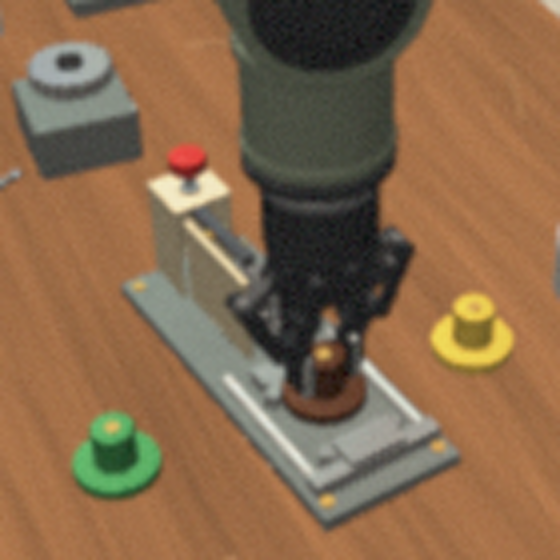

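The cap is held and clear of the nest. I'll carry it up and over, towards the pad nearest the base. That is the one at (0.577,-0.323), r≈0.66 m, against r≈0.77 m for the other; its scene pixel is (181,184).

Run:
```python
from h import *
print(delta([.577,-.36,.20],[.990,.142]))
```

```text
(array([-15.251,  -0.151,  35.739]), np.float64(0.0009942344537212655))
```

>>> arm_command:
  commands:
    - {"dx": -1, "dy": 0, "dz": 0, "twist": 0}
    - {"dx": -3, "dy": 0, "dz": 0, "twist": 0}
    - {"dx": -6, "dy": 0, "dz": 0.5, "twist": 0}
    - {"dx": -9, "dy": 0, "dz": 2, "twist": 0}
    - {"dx": -12, "dy": 0, "dz": 4.5, "twist": 0}
    - {"dx": -14, "dy": -0.05, "dz": 7.5, "twist": 0}
    - {"dx": -15, "dy": -0.05, "dz": 11, "twist": 0}
    - {"dx": -15.2, "dy": -0.1, "dz": 14.5, "twist": 0}
    - {"dx": -15.2, "dy": -0.1, "dz": 18, "twist": 0}
    - {"dx": -15.2, "dy": -0.1, "dz": 21.5, "twist": 0}
    - {"dx": -15.2, "dy": -0.15, "dz": 25, "twist": 0}
    - {"dx": -15.2, "dy": -0.15, "dz": 28, "twist": 0}

```text
clock: 16.5
position: [0.5655, -0.286, 0.2003]
tool_rot: [1.509, 1.564, 0.08]
force: [0.6, -0.4, -1.6]
grip_width: 0.0289
```

Run:
```python
from h import *
s=sensors.observe();print(s['qpos'],delta([.577,-.36,.20],[.990,.142]))
```

```text
[ 0.13380692  0.6033672   0.37011129  1.63424716 -0.25991393  0.94662408
  0.73839675] (array([0.029, 0.092, 7.491]), np.float64(-5.5362507694445284e-05))
```

>>> arm_command:
  commands:
    - {"dx": 0, "dy": 0, "dz": 2.5, "twist": 0}
    - {"dx": 0, "dy": 0.05, "dz": 4.7, "twist": 0}
    - {"dx": 0, "dy": 0.1, "dz": 6.5, "twist": 0}
    - {"dx": 0, "dy": 0.1, "dz": 7.3, "twist": 0}
    - {"dx": 0, "dy": 0.1, "dz": 7.5, "twist": 0}
    - {"dx": 0, "dy": 0.1, "dz": 7.5, "twist": 0}
    - {"dx": 0, "dy": 0.1, "dz": 7.5, "twist": 0}

```text
clock: 17.08
position: [0.5772, -0.3587, 0.2004]
tool_rot: [1.613, 1.564, 0.186]
force: [0.4, 0.2, -1.0]
grip_width: 0.0293
```

Run:
```python
from h import *
import pickle
s=sensors.observe(); i=imaging.camera_info('wrist'); f=imaging.grab_frame('wrist')[:,:,::-1].copy()
cv2.imwrite('pics/w13.png',f); pickle.dump((s,i),open('w13.pkl','wb')); print(s['position'])
```

```text
[ 0.57724053 -0.35874742  0.20040555]
```

View pics/w13.png

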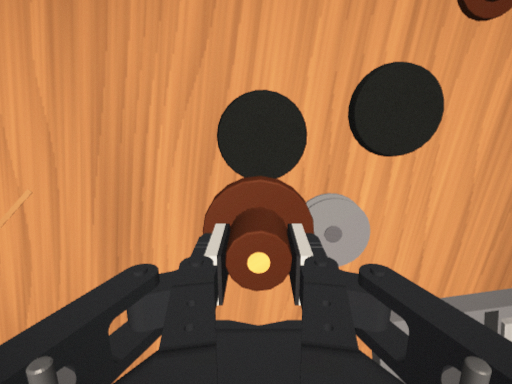

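The nearer pad is at wrist (262,135), the farther one at (396,109), and the reel at (335,230). The cap is held square with its knob up, the dot at (259,262).

Run:
```python
from h import *
import pickle
s,i=pickle.load(open('w13.pkl','rb'))
im=cv2.imread('pics/w13.png');H,S,V=cv2.split(cv2.cvtColor(im,cv2.COLOR_BGR2HSV))
m=(V<60).astype(np.uint8); m[:, :205]=0; m[:,450:]=0; m[178:]=0
for c in cv2.findContours(m,cv2.RETR_EXTERNAL,cv2.CHAIN_APPROX_NONE)[0]:
    if cv2.contourArea(c)<500: continue
    c=c[c[:,0,1]<170]
    e=cv2.fitEllipse(c); p=onz(i,e[0],.012)
    print(e,p,np.hypot(*p[:2]), 'diam', np.linalg.norm(onz(i,(e[0][0]-e[1][0]/2,e[0][1]),.014)-onz(i,(e[0][0]+e[1][0]/2,e[0][1]),.014)))
b=blobs((H>15)&(H<35)&(S>120)&(V>150),50,(240,245,280,280)); p=onz(i,b[0][0],s['position'][2]+.017); print(b,p,p-s['position'])
R=rot(s['tool_rot']);print(R[:,0])
```

```text
((261.40234375, 134.79931640625), (87.72932434082031, 88.42790222167969), 6.881836891174316) [ 0.57647798 -0.32191286  0.012     ] 0.660268691875119 diam 0.09284376173046542
((395.4175109863281, 108.71118927001953), (87.78376770019531, 98.32728576660156), 48.16937255859375) [ 0.7110136  -0.27519116  0.012     ] 0.7624109824344291 diam 0.09134802768373114
[((np.float64(258.2), np.float64(262.3)), [247, 252, 23, 22, 399])] [ 0.57707221 -0.35853601  0.21740555] [-0.00016832  0.0002114   0.017     ]
[ 0.00669622  0.00125736 -0.99997679]
```

Run:
```python
from h import *
print(delta([.5765,-.322,.06]))
```

```text
(array([14.05 ,  0.343, -3.635]), None)
```

>>> arm_command:
  commands:
    - {"dx": 0.5, "dy": 0.1, "dz": -1, "twist": 0}
    - {"dx": 2, "dy": 0.2, "dz": -2.5, "twist": 0}
    - {"dx": 4.5, "dy": 0.34, "dz": -3.5, "twist": 0}
    - {"dx": 7, "dy": 0.34, "dz": -3.63, "twist": 0}
    - {"dx": 9.5, "dy": 0.34, "dz": -3.63, "twist": 0}
    - {"dx": 11.5, "dy": 0.34, "dz": -3.63, "twist": 0}
    - {"dx": 13, "dy": 0.34, "dz": -3.63, "twist": 0}
    - {"dx": 13.8, "dy": 0.34, "dz": -3.63, "twist": 0}
    - {"dx": 14, "dy": 0.34, "dz": -3.63, "twist": 0}
    - {"dx": 14, "dy": 0.34, "dz": -3.63, "twist": 0}
    - {"dx": 14, "dy": 0.34, "dz": -3.63, "twist": 0}

```text
clock: 18.05
position: [0.577, -0.3219, 0.0615]
tool_rot: [1.519, 1.563, 0.092]
force: [0.0, 0.3, -1.1]
grip_width: 0.0292
```

Run:
```python
from h import *
print(delta([.5765,-.322,.04]))
for n in ['scene','side']:
    f=imaging.grab_frame(n)[:,:,::-1]
    c={'scene':f[120:220,120:240],'side':f[220:370,260:420]}[n]
    cv2.imwrite(f'pics/{n}14.png',cv2.resize(c,None,fx=4,fy=4,interpolation=cv2.INTER_CUBIC))
```

```text
(array([ 2.15e+00, -6.50e-02, -2.00e-03]), None)
```

View pics/side14.png

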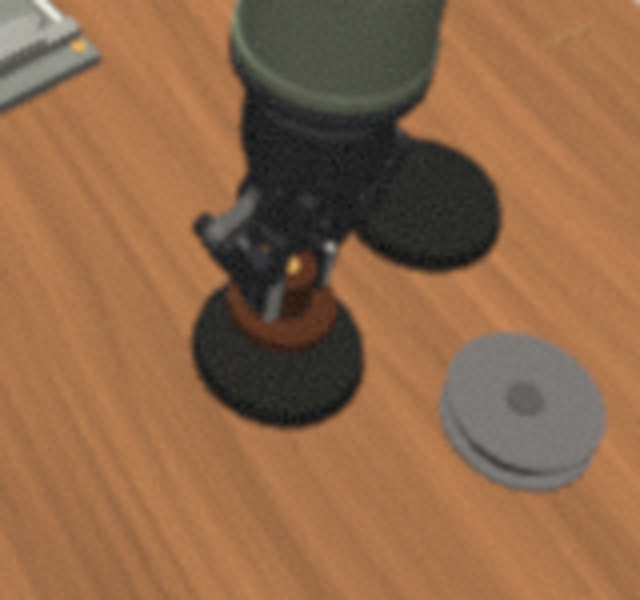

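View pics/scene14.png

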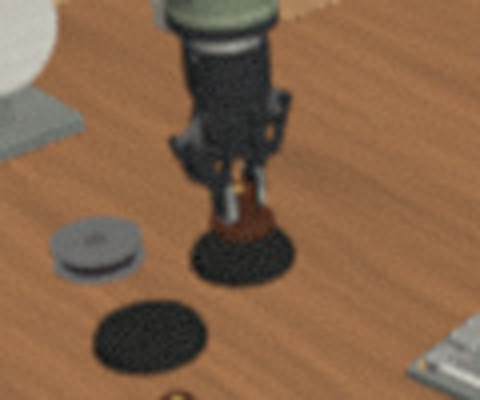

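The cap hangs over the middle of the nearer pad in both views. I'll lower it slowly.

>>> arm_command:
  commands:
    - {"dx": 0.5, "dy": -0.06, "dz": 0, "twist": 0}
    - {"dx": 1.1, "dy": -0.06, "dz": 0, "twist": 0}
    - {"dx": 1.6, "dy": -0.06, "dz": 0, "twist": 0}
    - {"dx": 1.9, "dy": -0.06, "dz": 0, "twist": 0}
    - {"dx": 2.05, "dy": -0.06, "dz": 0, "twist": 0}
    - {"dx": 2.1, "dy": -0.06, "dz": 0, "twist": 0}
    - {"dx": 2.1, "dy": -0.06, "dz": 0, "twist": 0}

```text
clock: 18.73
position: [0.5765, -0.3223, 0.0404]
tool_rot: [1.511, 1.563, 0.084]
force: [-0.5, 0.1, -1.2]
grip_width: 0.0292
```

>>> arm_command:
  commands:
    - {"dx": 0.05, "dy": 0, "dz": 0, "twist": 0}
    - {"dx": 0.1, "dy": 0, "dz": 0, "twist": 0}
    - {"dx": 0.15, "dy": 0, "dz": 0, "twist": 0}
    - {"dx": 0.2, "dy": 0, "dz": 0, "twist": 0}
    - {"dx": 0.2, "dy": 0, "dz": 0, "twist": 0}

```text
clock: 19.15
position: [0.5765, -0.3223, 0.0384]
tool_rot: [1.512, 1.563, 0.085]
force: [0.1, -0.6, -0.6]
grip_width: 0.0292
```

>>> arm_command:
  commands:
    - {"dx": 0.04, "dy": 0, "dz": 0, "twist": 0}
    - {"dx": 0.08, "dy": 0, "dz": 0, "twist": 0}
    - {"dx": 0.1, "dy": 0, "dz": 0, "twist": 0}
    - {"dx": 0.1, "dy": 0, "dz": 0, "twist": 0}

```text
clock: 19.48
position: [0.5765, -0.3223, 0.0373]
tool_rot: [1.515, 1.563, 0.088]
force: [0.8, -1.4, -1.3]
grip_width: 0.029
```

>>> arm_command:
  commands:
    - {"dx": 0.03, "dy": 0, "dz": 0, "twist": 0}
    - {"dx": 0.06, "dy": 0, "dz": 0, "twist": 0}
    - {"dx": 0.08, "dy": 0, "dz": 0, "twist": 0}
    - {"dx": 0.08, "dy": 0, "dz": 0, "twist": 0}

```text
clock: 19.82
position: [0.5766, -0.3223, 0.0371]
tool_rot: [1.52, 1.563, 0.092]
force: [-2.3, 2.4, 9.0]
grip_width: 0.029
```

Contact is at TCP z=0.037, as calculated. I'll release.

>>> arm_command:
  commands:
    - {"dx": 0, "dy": 0, "dz": 0, "twist": 0}
    - {"dx": 0, "dy": 0, "dz": 0, "twist": 0}
    - {"dx": 0, "dy": 0, "dz": 0, "twist": 0}
    - {"dx": 0, "dy": 0, "dz": 0, "twist": 0}
    - {"dx": 0, "dy": 0, "dz": 0, "twist": 0}
    - {"dx": 0, "dy": 0, "dz": 0, "twist": 0}
  grip: -0.4

```text
clock: 20.32
position: [0.5766, -0.3223, 0.037]
tool_rot: [1.514, 1.563, 0.087]
force: [-0.6, -0.2, 0.7]
grip_width: 0.0598
```

Run:
```python
from h import *
s=sensors.observe();print(s['position'],s['force'],s['grip_width'])
print(delta([.5765,-.322,.10]),delta([.5765,-.36,.20]))
```

```text
[ 0.57658174 -0.32228947  0.03703307] [-0.55726191 -0.18544295  0.70660823] 0.05975716992767843
(array([-6.297,  0.048, -0.027]), None) (array([-16.299,  -0.414,   3.739]), None)
```

>>> arm_command:
  commands:
    - {"dx": -0.5, "dy": 0, "dz": 0, "twist": 0}
    - {"dx": -1.5, "dy": 0, "dz": 0, "twist": 0}
    - {"dx": -3, "dy": 0, "dz": 0, "twist": 0}
    - {"dx": -5, "dy": 0, "dz": 0, "twist": 0}
    - {"dx": -8, "dy": 0, "dz": 0, "twist": 0}
    - {"dx": -11, "dy": -0.2, "dz": 1, "twist": 0}
    - {"dx": -14, "dy": -0.4, "dz": 2.5, "twist": 0}
    - {"dx": -16, "dy": -0.4, "dz": 3.7, "twist": 0}
    - {"dx": -16.3, "dy": -0.4, "dz": 3.7, "twist": 0}
    - {"dx": -16.3, "dy": -0.4, "dz": 3.7, "twist": 0}
    - {"dx": -16.3, "dy": -0.4, "dz": 3.7, "twist": 0}

```text
clock: 21.23
position: [0.5765, -0.359, 0.2003]
tool_rot: [1.563, 1.562, 0.136]
force: [-0.1, 0.1, -0.7]
grip_width: 0.0598
```

Run:
```python
from h import *
i=imaging.camera_info('wrist')
for n in ['wrist','side','scene']:
    f=imaging.grab_frame(n)[:,:,::-1].copy(); cv2.imwrite(f'pics/{n}15.png',f)
im=cv2.imread('pics/wrist15.png');H,S,V=cv2.split(cv2.cvtColor(im,cv2.COLOR_BGR2HSV))
b=blobs((H>10)&(H<35)&(S>100)&(V>120),30,(220,90,300,180))
for x in b: print(x,onz(i,x[0],.054))
```

```text
((np.float64(229.1), np.float64(97.6)), [220, 90, 34, 29, 339]) [ 0.54122257 -0.28999913  0.054     ]
((np.float64(290.8), np.float64(95.2)), [270, 90, 30, 19, 219]) [ 0.59563524 -0.27995042  0.054     ]
((np.float64(262.5), np.float64(138.5)), [257, 133, 12, 12, 120]) [ 0.57624862 -0.32165404  0.054     ]
((np.float64(228.6), np.float64(171.3)), [220, 151, 32, 29, 327]) [ 0.5488007  -0.35705791  0.054     ]
((np.float64(291.3), np.float64(173.7)), [272, 160, 28, 20, 211]) [ 0.60856069 -0.35080162  0.054     ]
```

View pics/wrist15.png

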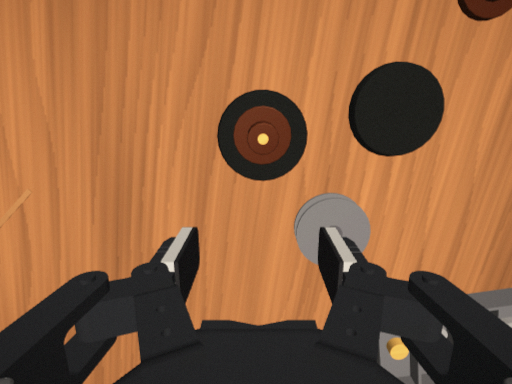

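View pics/side15.png

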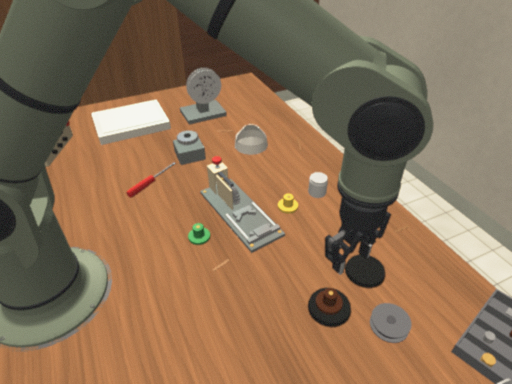

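View pics/scene15.png

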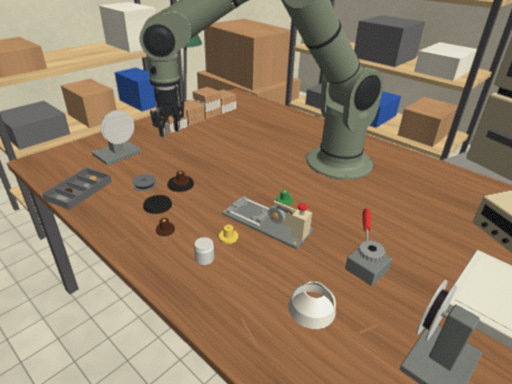

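The cap stands knob up in the middle of the nearer pad, with its dot at wrist (262,138) and the pad centre at (262,135). Its measured position (0.576,-0.322) matches the pad centre (0.5765,-0.322). The bystanders are at their original pixels, and the gripper is clear and touching nothing, so I'm handing the job in.

```bash
python3 -c "
from workcell import order
print(order.job_done())"
```

```text
the job is handed in; nothing more can be done
None
```

The reel cap is out of the clamp and stands knob up in the middle of the nearer black pad. I handed the job in after about 21 s of the 72 s allowed.

- **Key:** I pressed it in small steps with shut fingertips. Pick-up came after about 2 mm of free play. The highest force I read was 10.8 N (limit 16 N), and it fell to about 5–6 N when the pawl cleared.
- **Jaw:** I held the key for over 5 s until two pictures in a row showed no jaw movement. The jaw had travelled 20–22 mm, against the 21 mm given.
- **Cap:** I gripped it by the knob at 29.5 mm, lifted it out and lowered it to contact on the pad. I opened the fingers only once it was resting there.

**Last checks:** the cap centre measured (0.576, -0.322) against the pad centre (0.5765, -0.322), so they agree within about 1 mm. By eye, the other things are where they were in the first pictures. The gripper is about 16 cm above the pad and touching nothing.

**What failed or disagreed:**
- One move call was refused before anything moved, because of its format; I resent it.
- The fixed cameras disagreed with each other by about 6 mm, and by up to 19 mm on the first rough pad fix. I aimed by the wrist camera instead.
- The force readings scattered by about 0.7 N. They also showed an unexplained sideways reading of about 2 N while the key was pressed.
- The upward force briefly read 5.9 N when the fingers closed on the knob and 9 N when the cap touched the pad.

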